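# Put the lift-out strainer back in its storage box and clip the lid down

### The arm

A 6-joint arm with a two-finger parallel gripper is mounted at the origin on a cart in front of the work surface, level with it; the furniture and walls round the work are solid. World frame = base frame: x ahead of the robot, y to its left, z up, the work surface at z = 0. Lengths are in m, angles in degrees, forces in N, time in s.
With the tool pointing down it reaches from about 0.15 to 0.775 m from the base axis. Payload 6.1 kg.
Tool frame: the origin (TCP) lies between the finger pads; the fingertips stand ahead of it and the grasp point (between the pads) lies 5 mm behind it (env.tcp_to_tips is the z of the fingertips in the tool frame, in m); z points along the fingers, y is the line along which they close (so a half turn about z gives the same grasp; the last joint's range is limited). The gripper opens to 85 mm and grips with 20 to 120 N. Pads are 22 mm wide; open, the fingers measure 114 mm over their backs; the gripper's body (76 mm by 85 mm) begins 54 mm behind the grasp point. The pads swing forward as they close: fully open they stand 13 mm farther back than shut.
Start: joints at [-64.744, 7.208, -2.269, 80.523, 0, 90], TCP at [0.224, -0.475, 0.245] pointing down, gripper open.
Joint ranges: [-155.77, 155.77], [-54.66, 111.73], [-72.52, 77.12], [-102.08, 115.82], [-83.92, 84.16], [-180, 180]. Speed limits (degrees/s): [136.94, 136.94, 172.46, 180, 180, 180].

### API

Orientations are given as a 3x3 rotation matrix whose columns are the frame's x, y, z axes.
In Python, from station import readout, imaging, job, env gives the robot as it stands.
- The arm moves only by the tool arm_command, never from a script. Its argument "plan" is a list of rows, each a list of 3 entries, a list of its own where there are three numbers: the turn, a rotation vector about the tool's x, y, z in degrees, then the shift along the tool's x, y, z in mm, then the finger opening in mm, from 0 to 85.4. A call has 1 to 12 rows; each row shifts and turns the commanded pose from where the row before left it, along the tool's axes as they then stand; what a row does not reach is not made up. A row lasts 1/12 s, in which the tool goes at most 41.7 mm and 7.16 degrees, less where a joint would pass 70% of its speed; a pose out of reach is approached as far as the arm can. A call with a gripper value outside its range is refused whole. The fingers move at their own pace and stop on an object; "grip_force" is the grip in N (left out, the last holds). Time passes only in rows, so rows that do not move let the fingers close. It gives the time, the measured TCP pose, the force, the opening and the grip force at its end, in the units of the state.
- readout.read_state(): the state, without advancing time (a new reading comes with each control period).
- imaging.get_image(name): name is "scene" or "side" or "wrist"; returns a dict with "pixels" (400x640x3 uint8, red, green, blue), "z_map" (400x640 float32, m along the optical axis (not along the pixel's ray), 0 where there is no reading), "mtx" (3x3 intrinsics, pixels), "position" and "attitude" of the camera in the world; the wrist camera has in their place "T_tool_cam" (4x4, takes a point from camera to tool coordinates, whose origin is the TCP and whose axes are the flange's). Camera axes: x right, y up, looking along -z (the intrinsics and any distortion apply to the point x, -y, -z); pixel columns grow to the right and rows downward; lengths in m; the calibration is good to about 2 mm. A picture is of the moment at which its call begins: read the wrist's pose just before it.
- job.close_job(): hands the job in; it is judged then, once.
The state is a dict: "t": time; "joints": joint angles; "qvel": joint speeds; "effort": joint torques, N m; "ee_pos": TCP position; "eef_rot": TCP orientation; "wrist_force": force on the tool from outside, world axes, zero at the start; "torque": the same for the moment, N m; "opening": finger opening in m; "grip_force": force on a finger pad.
Only numpy, scipy, OpenCV 4.12 (cv2) and the standard library are available. Lean on these libraries where they do the work, as an engineer would, in place of code of your own. Each camera call takes 0.05 s, during which the arm holds its last target. There are 200 camera calls.

### The job

Lift the wire strainer up off the two upturned hooks of the drying stand and set it upright on the floor of the white storage box. Then fit the lid fully on the box and flip all four side clips fully down against the walls, leaving the tin, the teaspoon and the cup beside them where they are.

Things in the scene. Friction and masses are not known exactly. Their poses are not given: they have to be found in the camera images.
- box_mouth (a point): centre of the box's mouth, level with its rim (123 mm above the box's underside); axes as the box
- tip_front (a point): middle of the outer edge of the clip on the lid's -x side; each clip is a flat grey flap 50 mm wide, 4 mm thick, reaching 28 mm from its hinge, and this point lies on its free edge
- tip_back (a point): the same for the lid's +x side
- tip_left (a point): the same for the lid's +y side
- tip_right (a point): the same for the lid's -y side
- clip_front (a joint): hinge of the clip on the lid's -x side; 0 = sticking straight out level, negative = raised, 1.57 = hanging straight down along the box wall (stop at about 1.6). Hinge line 18 mm below lid_grip, 62 mm from the lid's centre. Light friction (about 1 N at the edge) holds it where it is left
- clip_back (a joint): hinge of the clip on the lid's +x side; 0 = sticking straight out level, negative = raised, 1.57 = hanging straight down along the box wall (stop at about 1.6). Hinge line 18 mm below lid_grip, 62 mm from the lid's centre. Light friction (about 1 N at the edge) holds it where it is left
- clip_left (a joint): hinge of the clip on the lid's +y side; 0 = sticking straight out level, negative = raised, 1.57 = hanging straight down along the box wall (stop at about 1.6). Hinge line 18 mm below lid_grip, 72 mm from the lid's centre. Light friction (about 1 N at the edge) holds it where it is left
- clip_right (a joint): hinge of the clip on the lid's -y side; 0 = sticking straight out level, negative = raised, 1.57 = hanging straight down along the box wall (stop at about 1.6). Hinge line 18 mm below lid_grip, 72 mm from the lid's centre. Light friction (about 1 N at the edge) holds it where it is left
- fish_tin: bystander: flat oblong tin, 63 x 105 x 23 mm, near the front edge; origin under its centre
- teaspoon: bystander: steel teaspoon, 132 mm long, near the front edge; origin under its centre
- espresso_cup: bystander: small white cup with a handle, 63 x 88 x 51 mm, at the back; origin under its centre
- stand: fixed steel drying stand, on the left, base plate 130 x 120 x 8 mm; origin under it, x axis from the hook tips back to the posts, z up. Two 8 mm rods at y = -34 and +34 mm rise at x = +62 mm to 164 mm high, slope forward and down into a trough (x = 0, upper face 135 mm high) and turn up into tips at x = -18 mm. Clear between the rods (60 mm) but for a thin cross rod at x = +62 mm, 70 mm high
- hook_tips (a point): midway between the two upturned hook tips, level with their tops (172 mm above the worktop, 32 mm above the resting bar's centre); axes as the stand. The strainer clears them when raised by 42 to 55 mm, 49 mm being best (below 37 mm the bar meets the tips, above 60 mm its rear wall's rim meets the hooks from below), then moved along the stand's -x
- strainer_bar (a point): middle of the grip bar of the strainer's rigid bail handle: bar of 10 x 10 mm section with rounded edges, 96 mm long, along the strainer's y, centre 106 mm above its underside; thin uprights at y = -53 and +53 mm; the space under the bar is empty. z up. At the start the bar lies in the troughs of both hooks. In the box this point is about 109 mm above the box's underside, below the rim
- strainer: loose steel wire strainer basket, 90 (x) x 110 (y) mm, walls 32 mm high, 111 mm high over its bail handle, about 0.18 kg; origin at the centre of its underside, axes as strainer_bar
- box: white open storage box, fixed, in the middle: outside 112 (x) x 132 (y) x 123 mm high, wall 3 mm (inside 106 x 126 mm), floor 3 mm. Origin under its centre, z up. An outer band 2.5 mm proud runs round it 93 to 101 mm high. The strainer fits with its long side along the box's long side (either way round), 8 mm play on each side
- lid_grip (a point): centre of the lid's grip: upright bar 16 mm wide (x), 70 mm long (y), 28 mm tall, top 14 mm above this point; plate's top face 14 mm below it, plate's underside 22 mm below it. Seated, the plate lies on the rim and this point is 22 mm above box_mouth. z up, axes as the lid
- lid: loose white lid, plate 120 (x) x 140 (y) x 8 mm, about 0.3 kg, right way up on the worktop on the right; origin at the centre of its underside. A rounded ridge (101 x 121 mm outside, its lower edge 6 mm below the plate) goes inside the box with 2.5 mm play on each side. Fits either way round, long side along the box's long side (y to y)
There are look-alikes about, which are no part of the job. What is shaped like the stand but purple is not meant.

How it is judged (in metres and radians):
On the way, in this order (a step that is already met when the one before it is completed fails the run):
1. the strainer's bar is raised past the hook tips while still over the hooks (x of strainer_bar in the frame of stand between -0.05 and 0.05 m and z of strainer_bar in the frame of stand above 0.174 m).
2. the strainer stands on the floor of the box (x of strainer_bar in the frame of box between -0.014 and 0.014 m and y of strainer_bar in the frame of box between -0.014 and 0.014 m and z of strainer_bar in the frame of box between 0.104 and 0.114 m and angle between strainer_bar's own z axis and vertical below 0.1 rad), for 0.2 s.
3. the lid lies fully on the box (all of step 2 and horizontal distance between lid_grip and box_mouth below 0.007 m and angle between lid_grip's own z axis and vertical below 0.06 rad and angle between the x axis of lid_grip and the x axis of box, either way round below 0.1 rad and z of lid_grip in the frame of box_mouth between 0.017 and 0.026 m), for 0.2 s.
At the end, for the whole second after the job is handed in: The strainer stands upright on the box's floor (bar within 14 mm of the box's centre lines, 104 to 114 mm above its underside); the lid lies on the rim, centred within 7 mm, level within 0.06 rad, aligned within 0.1 rad; all four clips are turned down past 1.35 rad; everything is at rest (all of step 3 and value of joint each of clip_front, clip_back, clip_left, clip_right above 1.35 rad and linear speed of each of strainer, lid below 0.03 m/s); the robot touches nothing.
It fails at once if a bystander is moved more than 30 mm (distance of any of fish_tin, teaspoon, espresso_cup from where it was at the start of the episode above 0.03 m).
It also fails if it takes over 72 s, if anything falls off the work surface, if the arm or the gripper's body presses on something with over 40 N, if the wrist force passes 120 N, or if a joint passes its speed limit or range.

## Working session

There is one attempt and no reset: what is moved stays moved. The work goes in short steps, Python scripts to look and compute and a tool call to move; the robot and the scene stay as the last step left them, time stands still between calls to the robot, and variables do not carry over. Pictures are saved under pics/ and viewed, at most 10 in all, crops included, and the job is handed in when it is done.

Besides the shell and the picture viewer there is one more tool, called after "Emit:" by a JSON object that holds its "fn" and its "kwargs", one argument or row to a line. arm_command: Moves the arm, as the interface text tells. Its arguments: {"type":"object","properties":{"plan":{"type":"array","items":{"type":"array"}},"grip_force":{"type":"number"}},"required":["plan"]}

```bash
ls; mkdir -p pics; python3 - <<'E'
from station import readout, imaging, env
import cv2,numpy as np
print(env.tcp_to_tips)
s=readout.read_state();print(s)
for n in("scene","side"):
    d=imaging.get_image(n);cv2.imwrite(f"pics/{n}0.png",d["pixels"][:,:,::-1]);np.savez(f"pics/{n}0.npz",**d)
    print(n,d["position"],d["attitude"],d["mtx"],d.keys())
E
```

```text
pics
0.014
{'t': 0.0, 'joints': array([-6.47433779e+01,  7.23904032e+00, -2.32855585e+00,  8.05246503e+01,
        1.28717626e-03,  9.00001581e+01]), 'qvel': array([-0.01752478, -0.00383303,  0.07131593, -0.09497278, -0.02642988,
       -0.01447328]), 'effort': array([-3.07938026e-03, -4.35900307e+01,  3.52932250e+01,  1.66615279e-02,
       -9.50588310e-05, -1.15320830e-05]), 'ee_pos': array([ 0.22383334, -0.47443762,  0.2445317 ]), 'eef_rot': array([[ 9.04407030e-01,  4.26670223e-01, -6.66627802e-04],
       [ 4.26670743e-01, -9.04405843e-01,  1.46568248e-03],
       [ 2.24609922e-05, -1.61000412e-03, -9.99998704e-01]]), 'wrist_force': array([-0.14031403, -0.07251788,  1.04484866]), 'torque': array([ 0.03024621, -0.01320145, -0.01938944]), 'grip_force': 0.0, 'opening': 0.08508565235094417}
scene [-0.72211458 -0.78638577  1.09325797] [[ 0.56593163  0.46426648 -0.68130612]
 [-0.82413074  0.29549034 -0.48321214]
 [-0.02301982  0.83495036  0.54984361]] [[518.43172349   0.         323.01665872]
 [  0.         518.43172349 202.47061611]
 [  0.           0.           1.        ]] dict_keys(['pixels', 'z_map', 'mtx', 'position', 'attitude'])
side [0.595352   1.6073288  1.32918034] [[-0.99820544 -0.04386497  0.04076462]
 [ 0.05904226 -0.60732272  0.79225824]
 [-0.0099951   0.79324333  0.60882274]] [[472.66315987   0.         315.54832474]
 [  0.         472.66315987 198.82095195]
 [  0.           0.           1.        ]] dict_keys(['pixels', 'z_map', 'mtx', 'position', 'attitude'])
```

View pics/scene0.png

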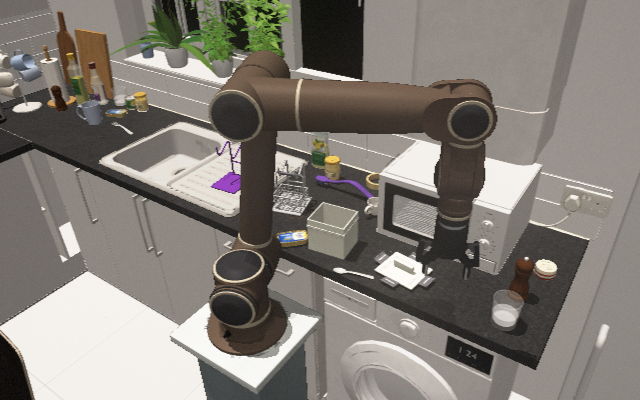

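View pics/side0.png

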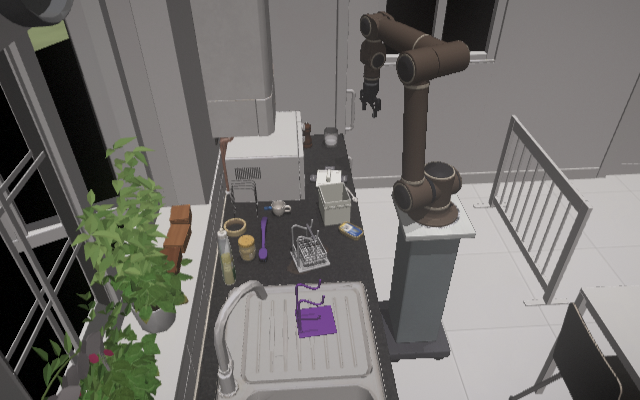

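Scene: steel stand with strainer at (292,190), box (333,230), lid (405,270), tin (293,238), spoon (353,272). The purple stand at (230,180) is the decoy. In the side view the steel stand is at (310,248), the purple one at (315,315).

```bash
cat > h.py <<'E'
import numpy as np, cv2
from station import readout, imaging
def cloud(d,Rt=None):
    z=d["z_map"].astype(float);K=d["mtx"];v,u=np.mgrid[:z.shape[0],:z.shape[1]]
    c=np.stack([(u-K[0,2])/K[0,0]*z,-(v-K[1,2])/K[1,1]*z,-z],-1)
    R,p=(d["attitude"],d["position"]) if Rt is None else Rt
    w=c@np.asarray(R).T+np.asarray(p);w[z<=0]=np.nan
    return w
def wrist():
    s=readout.read_state();d=imaging.get_image("wrist");T=np.array(d["T_tool_cam"])
    R=np.array(s["eef_rot"])
    return d,cloud(d,(R@T[:3,:3],R@T[:3,3]+s["ee_pos"])),s
def rect(w,box,zr):
    m=(w[...,0]>box[0])&(w[...,0]<box[1])&(w[...,1]>box[2])&(w[...,1]<box[3])&(w[...,2]>zr[0])&(w[...,2]<zr[1])
    p=w[m];return p,cv2.minAreaRect((p[:,:2]*1000).astype(np.float32))
E
python3 - <<'E'
from h import *
S={}
for n in("scene","side"):
    d=dict(np.load(f"pics/{n}0.npz"));S[n]=(d,cloud(d))
d,w=S["scene"];e,x=S["side"]
for n,p in [("stand",(205,290)),("box",(215,310)),("boxtop",(212,333)),("lid",(264,405)),("tin",(238,293)),("spoon",(272,353)),("cup",(207,372)),("mw",(215,450)),("table",(262,320))]: print(n,w[p].round(4))
for n,p in [("stand",(262,312)),("box",(190,330)),("lid",(175,328)),("cup",(208,279)),("mw",(140,280)),("tin",(231,350)),("rack",(172,245)),("table",(250,345)),("spoonP",(240,264))]: print(n,x[p].round(4))
a=cv2.resize(d["pixels"][150:300,255:445,::-1],None,fx=4,fy=4,interpolation=3);b=cv2.resize(e["pixels"][155:285,220:380,::-1],None,fx=4.6,fy=4.6,interpolation=3)
cv2.imwrite("pics/a.png",a);cv2.imwrite("pics/b.png",b)
E
```

```text
stand [0.5398 0.2621 0.009 ]
box [ 0.5395  0.1691 -0.0021]
boxtop [0.4853 0.0294 0.0943]
lid [ 0.4288 -0.2753  0.0438]
tin [0.3673 0.1157 0.0232]
spoon [ 0.343  -0.1394  0.0096]
cup [ 0.6507 -0.0297  0.0425]
mw [ 0.1859 -0.4785  0.4469]
table [ 0.3348 -0.0181  0.001 ]
stand [0.5447 0.2934 0.0093]
box [ 0.4447 -0.0683  0.0871]
lid [ 0.4388 -0.2486  0.0431]
cup [ 0.6717 -0.0012  0.0518]
mw [ 0.6565 -0.2421  0.2492]
tin [0.3781 0.1399 0.025 ]
rack [ 0.8112 -0.098   0.1815]
table [0.4076 0.2257 0.    ]
spoonP [0.7322 0.1886 0.0416]
```

View pics/a.png

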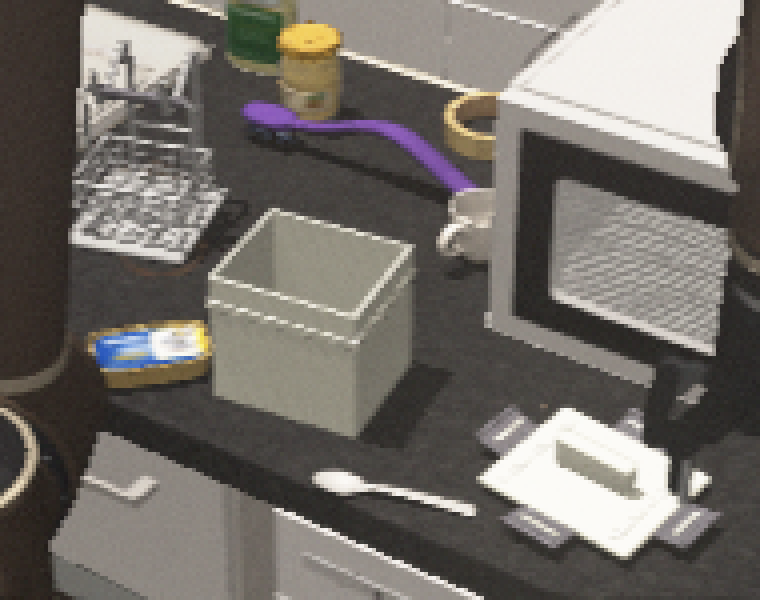

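View pics/b.png

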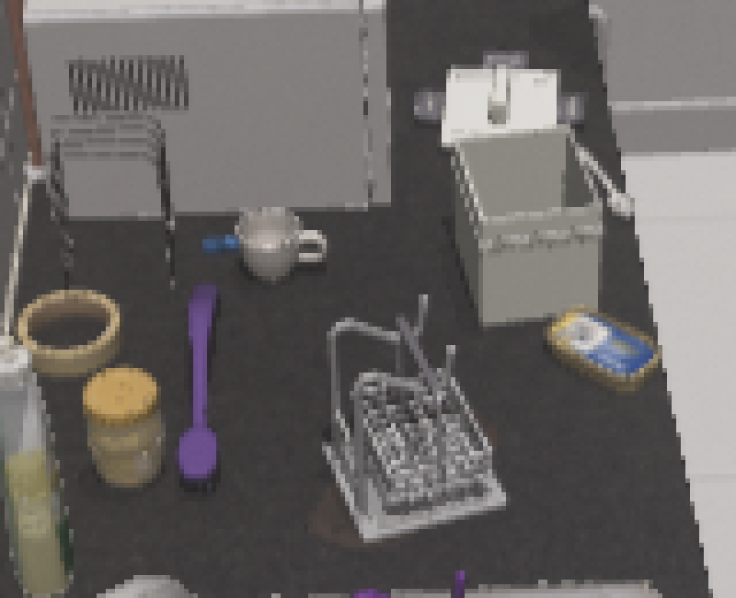

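The enlarged crops confirm it: the steel stand carries the strainer on its hooks, with the tips at (423,300) and (450,350) in the second crop and the posts at left. The purple stand is empty and sits in the sink. The lid has four grey clips around it and its grip bar runs lengthwise.

```bash
python3 - <<'E'
from h import *
np.set_printoptions(suppress=True)
S=[cloud(dict(np.load(f"pics/{n}0.npz"))) for n in("scene","side")]
for n,b,z in [("boxrim",(.37,.6,-.1,.13),(.117,.13)),("boxwall",(.37,.6,-.1,.13),(.02,.08)),("standbase",(.42,.68,.17,.4),(.004,.013)),("standhi",(.42,.68,.17,.4),(.125,.2)),("bar",(.42,.68,.17,.4),(.143,.15)),("tips+posts",(.42,.68,.17,.4),(.155,.2)),("strrim",(.42,.68,.17,.4),(.055,.075)),("lidplate",(.3,.56,-.4,-.1),(.011,.018)),("lidgrip",(.3,.56,-.4,-.15),(.034,.05)),("cup",(.58,.8,-.15,.1),(.03,.06)),("tin",(.3,.45,.05,.2),(.015,.03))]:
    for k,w in enumerate(S):
        try:
            p,r=rect(w,b,z);print(n,k,len(p),np.round(r[0],1),np.round(r[1],1),round(r[2],1), p.min(0).round(3),p.max(0).round(3))
        except Exception as e: print(n,k,'none')
for k,w in enumerate(S):
  p,_=rect(w,(.42,.68,.17,.4),(.145,.21)); print(k,(p*1000).round().astype(int).tolist()[:120])
E
```

```text
boxrim 0 217 [468.2 -19.8] [182.1 177.4] 6.6 [ 0.371 -0.098  0.117] [0.569 0.071 0.127]
boxrim 1 154 [483.  -14.3] [208.7 190.4] 6.6 [ 0.371 -0.099  0.117] [0.598 0.08  0.13 ]
boxwall 0 1052 [429.9  31.3] [130.7 208.4] 8.2 [ 0.37  -0.078  0.02 ] [0.508 0.129 0.08 ]
boxwall 1 657 [443.3 -14.8] [161.4 317.8] 35.2 [ 0.371 -0.1    0.02 ] [0.6  0.13 0.08]
standbase 0 433 [547.6 283.8] [253.  226.2] 1.9 [0.422 0.17  0.004] [0.676 0.4   0.013]
standbase 1 795 [549.1 285.1] [257.2 227.7] 0.2 [0.421 0.171 0.004] [0.678 0.399 0.013]
standhi 0 201 [573.1 267.2] [ 98.6 108.2] 10.3 [0.52  0.21  0.126] [0.626 0.32  0.174]
standhi 1 192 [570.5 272.2] [ 87.2 109.4] 16.9 [0.52  0.212 0.126] [0.621 0.323 0.179]
bar 0 55 [572.7 268.7] [85.3 98.5] 12.9 [0.523 0.214 0.143] [0.621 0.313 0.149]
bar 1 59 [555.9 276. ] [105.3  69.9] 80.2 [0.524 0.223 0.143] [0.599 0.322 0.15 ]
tips+posts 0 41 [564.8 268.7] [89.2 75.4] 14.9 [0.52  0.221 0.155] [0.617 0.315 0.174]
tips+posts 1 51 [569.  272.2] [85.5 81.8] 15.8 [0.52  0.226 0.155] [0.62  0.322 0.179]
strrim 0 165 [559.3 267.8] [125.2 116.1] 15.6 [0.493 0.198 0.
[... 3631 characters left out ...]
5], [543, 289, 147], [539, 288, 145], [528, 294, 150], [524, 294, 150], [595, 309, 163], [591, 313, 166], [588, 305, 159], [584, 311, 164], [580, 312, 165], [577, 313, 165], [573, 306, 158], [539, 298, 149], [528, 298, 149], [599, 318, 166], [595, 316, 164], [591, 313, 161], [588, 315, 163], [584, 315, 163], [580, 318, 165], [577, 306, 154], [573, 312, 159], [569, 305, 152], [565, 304, 151], [562, 298, 146], [539, 302, 148], [599, 311, 155], [595, 314, 157], [573, 310, 152], [569, 312, 154], [566, 305, 147], [562, 306, 148], [536, 306, 146], [603, 313, 152], [599, 317, 156], [595, 318, 156], [536, 311, 146], [533, 314, 149], [599, 322, 155], [596, 319, 152], [533, 317, 146], [599, 322, 150]]
```

```bash
python3 - <<'E'
from h import *
np.set_printoptions(suppress=True,precision=4)
d=imaging.get_image("wrist");print(d["T_tool_cam"],d["mtx"])
S=[cloud(dict(np.load(f"pics/{n}0.npz"))) for n in("scene","side")]
for n,b,z in [("boxrim",(.395,.57,-.09,.12),(.12,.126)),("lidplate",(.3,.53,-.36,-.16),(.012,.016)),("mw",(.45,.8,-.6,-.1),(.2,.28)),("mwlow",(.5,.8,-.6,-.1),(.06,.2)),("stand",(.45,.63,.19,.35),(.01,.2))]:
    for k,w in enumerate(S):
        p,r=rect(w,b,z);print(n,k,len(p),np.round(r[0],1),np.round(r[1],1),round(r[2],1), cv2.boxPoints(r).round().tolist())
E
```

```text
[[-0.0001  0.9489  0.3156  0.0796]
 [ 1.      0.      0.0003 -0.0003]
 [ 0.0003  0.3156 -0.9489 -0.1276]
 [ 0.      0.      0.      1.    ]] [[292.3884   0.     316.7906]
 [  0.     292.3884 197.949 ]
 [  0.       0.       1.    ]]
boxrim 0 87 [442.   -3.7] [107.9 133.3] 6.4 [[381.0, 57.0], [396.0, -76.0], [503.0, -64.0], [488.0, 69.0]]
boxrim 1 56 [443.    0.5] [ 98.4 156.6] 1.6 [[392.0, 77.0], [396.0, -79.0], [494.0, -76.0], [490.0, 80.0]]
lidplate 0 675 [ 432.8 -268.1] [174.5 176.9] 32.1 [[312.0, -240.0], [406.0, -389.0], [554.0, -297.0], [460.0, -147.0]]
lidplate 1 130 [ 437.3 -266.9] [189.  174.2] 86.7 [[345.0, -356.0], [519.0, -366.0], [530.0, -178.0], [356.0, -168.0]]
mw 0 4885 [ 670.  -312.1] [424.1 260. ] 89.9 [[540.0, -524.0], [800.0, -524.0], [800.0, -100.0], [540.0, -100.0]]
mw 1 2151 [ 672.  -313.3] [438.2 246.9] 87.2 [[538.0, -526.0], [785.0, -538.0], [806.0, -100.0], [559.0, -89.0]]
mwlow 0 4060 [ 552.2 -383.1] [298.9 484.6] 28.9 [[304.0, -243.0], [538.0, -667.0], [800.0, -523.0], [566.0, -99.0]]
mwlow 1 943 [ 573.7 -307. ] [573.2 217.7] 62.7 [[346.0, -512.0], [539.0, -612.0], [802.0, -102.0], [608.0, -2.0]]
stand 0 838 [555.1 264.7] [135.8 119.7] 14.2 [[475.0, 306.0], [504.0, 190.0], [636.0, 223.0], [606.0, 339.0]]
stand 1 868 [542.5 268.4] [172.4 140.6] 3.7 [[452.0, 333.0], [461.0, 193.0], [633.0, 204.0], [624.0, 344.0]]
```

Emit:
{"fn": "arm_command", "kwargs": {
  "plan": [
    [[0,0,-7.1],[0,0,-15],85],
    [[0,0,-7.1],[0,0,-15],85],
    [[0,0,-7.1],[0,0,-15],85],
    [[0,0,-7.1],[0,0,-15],85],
    [[0,0,-7.1],[0,0,-15],85],
    [[0,0,-7.1],[0,0,-15],85],
    [[0,0,-7.1],[0,0,-15],85],
    [[0,0,-7.1],[0,0,-15],85],
    [[0,0,-7.1],[0,0,-15],85],
    [[0,0,-7.1],[0,0,-15],85]
  ]
}}

```text
t: 0.98
ee_pos: [0.2239, -0.4747, 0.3957]
eef_rot: [[-0.115, 0.993, -0.0], [0.993, 0.115, 0.001], [0.001, -0.0, -1.0]]
wrist_force: [-0.4, -1.2, -0.1]
opening: 0.0849
grip_force: 0.0
```

Emit:
{"fn": "arm_command", "kwargs": {
  "plan": [
    [[0,0,0],[33,22,0],60],
    [[0,0,0],[33,22,0],60],
    [[0,0,0],[33,22,0],60],
    [[0,0,0],[33,22,0],60],
    [[0,0,0],[33,22,0],60],
    [[0,0,0],[33,22,0],60],
    [[0,0,0],[33,22,0],60],
    [[0,0,0],[33,22,0],60],
    [[0,0,0],[33,22,0],60],
    [[0,0,0],[33,22,0],60],
    [[0,0,0],[33,22,0],60],
    [[0,0,0],[33,22,0],60]
  ]
}}

```text
t: 1.98
ee_pos: [0.4436, -0.0504, 0.3953]
eef_rot: [[-0.109, 0.994, 0.0], [0.994, 0.109, -0.0], [-0.0, 0.0, -1.0]]
wrist_force: [1.6, -1.4, -0.1]
opening: 0.0599
grip_force: 0.0
```

Emit:
{"fn": "arm_command", "kwargs": {
  "plan": [
    [[0,0,0],[0,0,0],60],
    [[0,0,0],[0,0,0],60],
    [[0,0,0],[0,0,0],60]
  ]
}}

```text
t: 2.23
ee_pos: [0.4431, -0.0523, 0.3951]
eef_rot: [[-0.11, 0.994, -0.001], [0.994, 0.11, -0.0], [-0.0, -0.001, -1.0]]
wrist_force: [-0.8, -0.7, 0.9]
opening: 0.06
grip_force: 0.0
```

```bash
python3 - <<'E'
from h import *
np.set_printoptions(suppress=True,precision=4)
d,w,s=wrist();cv2.imwrite("pics/w1.png",d["pixels"][:,:,::-1]);np.savez("pics/w1.npz",w=w,px=d["pixels"])
print(s["ee_pos"],s["eef_rot"],s["joints"],s["t"])
for n,b,z in [("boxrim",(.36,.53,-.1,.1),(.119,.13)),("lid",(.33,.535,-.37,-.16),(.008,.05)),("lidgrip",(.36,.5,-.34,-.2),(.036,.05)),("plate",(.33,.535,-.37,-.16),(.0125,.018))]:
    p,r=rect(w,b,z);print(n,len(p),np.round(r[0],1),np.round(r[1],1),round(r[2],1),p[:,2].mean())
E
```

```text
[ 0.4431 -0.0523  0.3951] [[-0.11    0.9939 -0.0009]
 [ 0.9939  0.11   -0.0003]
 [-0.0002 -0.0009 -1.    ]] [-6.7161  1.4476 10.5409 99.14   -0.0212 76.9709] 2.2333
boxrim 945 [434.1  -3.8] [112.2 132.1] 7.2 0.1216003674999526
lid 5143 [ 436.4 -266.4] [177.3 178.9] 35.4 0.014348290430380975
lidgrip 270 [ 436.1 -267.4] [69.1 15.9] 82.8 0.039927250329828495
plate 2642 [ 435.6 -266.7] [176.4 175.1] 38.9 0.013573784350904372
```

View pics/w1.png

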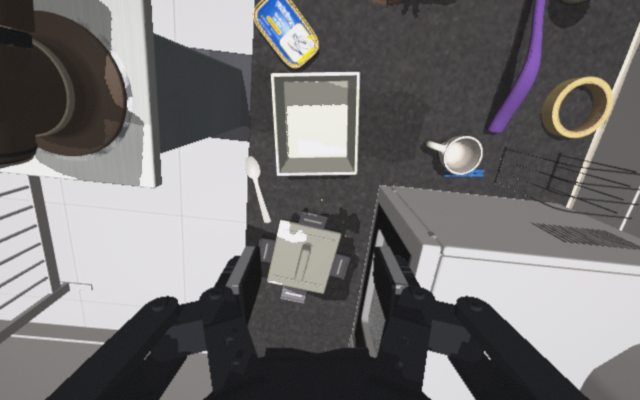

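The wrist view shows the box rim at (273–358, 73–175), matching 112x132 mm, and the lid at (304,258). The tin, spoon and cup are clear. Now to the stand.

Emit:
{"fn": "arm_command", "kwargs": {
  "plan": [
    [[0,0,-5],[0,0,0],60],
    [[0,0,-5],[0,0,0],60],
    [[0,0,0],[31,21,9],60],
    [[0,0,0],[31,21,9],60],
    [[0,0,0],[31,21,9],60],
    [[0,0,0],[31,21,9],60],
    [[0,0,0],[31,21,9],60],
    [[0,0,0],[31,21,9],60],
    [[0,0,0],[31,21,9],60],
    [[0,0,0],[31,21,9],60],
    [[0,0,0],[31,21,9],60],
    [[0,0,0],[0,0,0],60]
  ]
}}

```text
t: 3.28
ee_pos: [0.5481, 0.2714, 0.3102]
eef_rot: [[-0.281, 0.96, -0.004], [0.96, 0.281, -0.0], [0.001, -0.004, -1.0]]
wrist_force: [-1.4, -1.6, -1.4]
opening: 0.0601
grip_force: 0.0
```

Emit:
{"fn": "arm_command", "kwargs": {
  "plan": [
    [[0,0,0],[0,0,0],60],
    [[0,0,0],[0,0,0],60]
  ]
}}

```text
t: 3.45
ee_pos: [0.547, 0.2667, 0.3144]
eef_rot: [[-0.278, 0.961, -0.0], [0.961, 0.278, -0.001], [-0.0, -0.0, -1.0]]
wrist_force: [0.1, -0.2, 0.9]
opening: 0.0603
grip_force: 0.0
```

```bash
python3 - <<'E'
from h import *
np.set_printoptions(suppress=True,precision=4)
d,w,s=wrist();cv2.imwrite("pics/w2.png",d["pixels"][:,:,::-1]);np.savez("pics/w2.npz",w=w,px=d["pixels"])
print(s["ee_pos"],s["eef_rot"],s["joints"],s["t"])
a=np.radians(16.3);X=np.array([np.cos(a),np.sin(a)]);Y=np.array([-X[1],X[0]])
p,r=rect(w,(.48,.66,.17,.37),(.13,.18))
q=np.c_[(p[:,:2]-[.547,.268])@np.c_[X,Y],p[:,2]]*1000
def f(n,m):
    t=q[m]
    if len(t)>4: print(n,len(t),t.mean(0).round(1),t.min(0).round(1),t.max(0).round(1),cv2.minAreaRect(t[:,:2].astype(np.float32)))
f("bar mid",(abs(q[:,1])<25)&(abs(q[:,0])<20))
f("bar",(abs(q[:,0])<9)&(q[:,2]<150))
f("tips",(q[:,0]<-8)&(q[:,2]>150));
f("tipL",(q[:,0]<-8)&(q[:,2]>150)&(q[:,1]>0)); f("tipR",(q[:,0]<-8)&(q[:,2]>150)&(q[:,1]<0))
f("rodL",(q[:,0]>20)&(q[:,1]>0)); f("rodR",(q[:,0]>20)&(q[:,1]<0))
E
```

```text
[0.547  0.2667 0.3144] [[-0.278   0.9606 -0.0003]
 [ 0.9606  0.278  -0.0006]
 [-0.0004 -0.0005 -1.    ]] [26.0056 17.5496 19.3582 91.8395 -0.0207 99.863 ] 3.45
bar mid 443 [ -0.1  -0.4 143.3] [ -5.1 -25.  139.7] [  4.7  25.  145.4] ((-0.32677173614501953, -0.015398025512695312), (9.834493637084961, 49.975711822509766), 0.25574594736099243)
bar 987 [ -0.1  -0.7 142.1] [ -9.  -59.6 130.3] [  8.9  51.5 145.9] ((-0.35549163818359375, -4.050037384033203), (111.04613494873047, 17.820573806762695), 89.54346466064453)
tips 179 [-15.9  -3.5 164.6] [-21.3 -40.9 150.3] [-11.5  33.9 171.3] ((-16.035018920898438, -3.5208282470703125), (74.77273559570312, 9.733148574829102), 89.42072296142578)
tipL 87 [-15.6  31.  165.5] [-20.6  27.  150.5] [-11.5  33.9 171.3] ((-16.039817810058594, 30.42563819885254), (9.064135551452637, 6.878777980804443), 0.5861080288887024)
tipR 92 [-16.2 -36.2 163.9] [-21.3 -40.9 150.3] [-11.5 -33.6 171.2] ((-16.541393280029297, -37.12965393066406), (8.761852264404297, 7.693191051483154), 38.6435546875)
rodL 402 [ 43.4  30.1 154.8] [ 20.7  25.6 131.6] [ 65.6  33.4 164.4] ((43.11050033569336, 29.51291847229004), (7.7880072593688965, 44.89603805541992), 89.93151092529297)
rodR 375 [ 44.3 -37.1 153.5] [ 20.1 -42.  130.2] [ 66.1 -34.  164.1] ((43.112403869628906, -37.84623718261719), (46.03880310058594, 7.886110782623291), 0.7019325494766235)
```

View pics/w2.png

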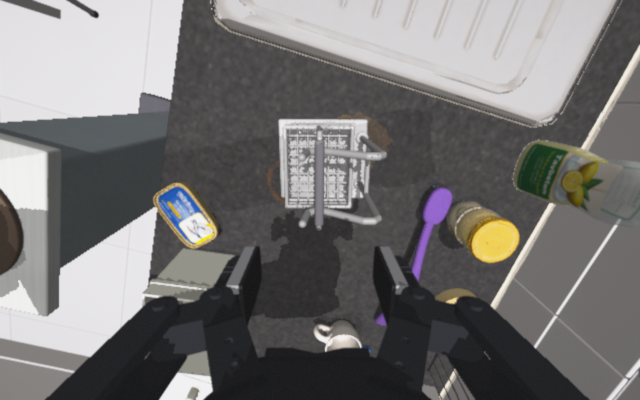

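Centred: strainer bar at (320,177), hook tips at (303,222) and (322,152) or so. The bar's middle is 3.5 mm from the TCP axis. Going down to grip it.

Emit:
{"fn": "arm_command", "kwargs": {
  "plan": [
    [[0,0,0],[-0.5,0,36],60],
    [[0,0,0],[-0.5,0,36],60],
    [[0,0,0],[-0.5,0,36],60],
    [[0,0,0],[-0.5,0,36],60],
    [[0,0,0],[-0.5,0,20],60],
    [[0,0,0],[0,0,15],60],
    [[0,0,0],[0,0,0],60]
  ]
}}

```text
t: 4.08
ee_pos: [0.5459, 0.2632, 0.1329]
eef_rot: [[-0.277, 0.961, -0.004], [0.961, 0.277, -0.002], [-0.001, -0.004, -1.0]]
wrist_force: [0.8, -0.3, 0.5]
opening: 0.0596
grip_force: 0.0
```

Emit:
{"fn": "arm_command", "kwargs": {
  "grip_force": 60,
  "plan": [
    [[0,0,0],[0,0,0],0],
    [[0,0,0],[0,0,0],0],
    [[0,0,0],[0,0,0],0],
    [[0,0,0],[0,0,0],0],
    [[0,0,0],[0,0,0],0],
    [[0,0,0],[0,0,0],0],
    [[0,0,0],[0,0,0],0],
    [[0,0,0],[0,0,0],0]
  ]
}}

```text
t: 4.75
ee_pos: [0.549, 0.2665, 0.1371]
eef_rot: [[-0.28, 0.96, 0.004], [0.96, 0.28, 0.001], [0.0, 0.005, -1.0]]
wrist_force: [4.8, -0.4, 6.9]
opening: 0.0087
grip_force: 59.5
```

Emit:
{"fn": "arm_command", "kwargs": {
  "plan": [
    [[0,0,0],[0,0,-7],0],
    [[0,0,0],[0,0,-7],0],
    [[0,0,0],[0,0,-7],0],
    [[0,0,0],[0,0,-7],0],
    [[0,0,0],[0,0,-7],0],
    [[0,0,0],[0,0,-7],0],
    [[0,0,0],[0,0,-7],0],
    [[0,0,0],[0,0,0],0],
    [[0,0,0],[0,0,0],0]
  ]
}}

```text
t: 5.5
ee_pos: [0.5476, 0.2661, 0.1848]
eef_rot: [[-0.28, 0.96, 0.001], [0.96, 0.28, 0.0], [0.0, 0.001, -1.0]]
wrist_force: [-0.2, -0.4, -3.1]
opening: 0.0087
grip_force: 58.7
```

```bash
python3 - <<'E'
from h import *
d,w,s=wrist();np.set_printoptions(suppress=True,precision=4)
print(s["ee_pos"],s["eef_rot"],s["opening"],s["grip_force"],s["wrist_force"])
a=np.radians(16.3);X=np.array([np.cos(a),np.sin(a)]);Y=np.array([-X[1],X[0]])
p=w.reshape(-1,3);q=np.c_[(p[:,:2]-[.5479,.2644])@np.c_[X,Y],p[:,2]]*1000
for n,m in [("barL",(q[:,1]>14)&(q[:,1]<50)),("barR",(q[:,1]<-14)&(q[:,1]>-50))]:
    t=q[m&(q[:,2]>183)&(q[:,2]<205)&(abs(q[:,0])<12)];print(n,len(t),t.mean(0) if len(t) else'',np.percentile(t[:,2],90) if len(t) else '')
b=d["pixels"][80:280,200:450,::-1];cv2.imwrite("pics/w3.png",cv2.resize(b,None,fx=3,fy=3,interpolation=3))
E
```

```text
[0.5476 0.2661 0.1848] [[-0.2799  0.96    0.0008]
 [ 0.96    0.2799  0.0005]
 [ 0.0002  0.0009 -1.    ]] 0.008652009656415027 58.66711378097534 [-0.1666 -0.3626 -3.1445]
barL 1615 [ -1.4062  32.4689 190.6515] 191.95646938083607
barR 851 [ -1.5222 -28.215  190.9389] 191.8776337535169
```

View pics/w3.png

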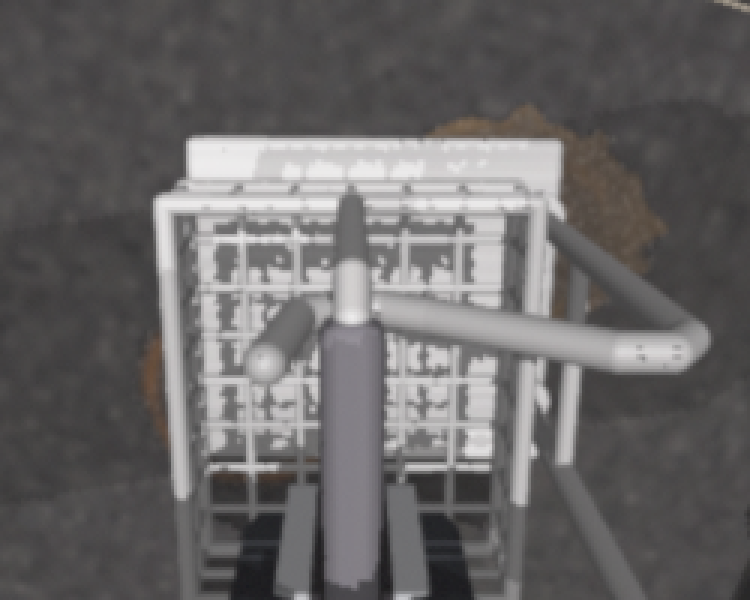

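The strainer is held level, bar raised about 47 mm and both tips visible below it. Withdrawing along the stand's -x.

Emit:
{"fn": "arm_command", "kwargs": {
  "plan": [
    [[0,0,0],[0,-6,0],0],
    [[0,0,0],[0,-12,0],0],
    [[0,0,0],[0,-15,0],0],
    [[0,0,0],[0,-15,0],0],
    [[0,0,0],[0,-15,0],0],
    [[0,0,0],[0,-15,0],0],
    [[0,0,0],[0,-15,0],0],
    [[0,0,0],[0,-15,0],0],
    [[0,0,0],[0,-12,0],0],
    [[0,0,0],[0,0,0],0]
  ]
}}

```text
t: 6.38
ee_pos: [0.4297, 0.2315, 0.1842]
eef_rot: [[-0.28, 0.96, -0.001], [0.96, 0.28, -0.001], [-0.0, -0.002, -1.0]]
wrist_force: [0.8, 0.1, -2.9]
opening: 0.0084
grip_force: 58.7
```

Emit:
{"fn": "arm_command", "kwargs": {
  "plan": [
    [[0,0,0],[0,0,-12],0],
    [[0,0,2],[0,0,-20],0],
    [[0,0,3],[0,0,-20],0],
    [[0,0,3],[0,0,-20],0],
    [[0,0,1],[0,0,-8],0],
    [[0,0,0],[0,0,0],0]
  ]
}}

```text
t: 6.88
ee_pos: [0.4332, 0.2329, 0.2661]
eef_rot: [[-0.127, 0.992, 0.003], [0.992, 0.127, 0.002], [0.001, 0.003, -1.0]]
wrist_force: [1.2, -0.1, -2.3]
opening: 0.0086
grip_force: 58.7
```

```bash
cat >> h.py <<'E'
def go(tx,ty,tz,yaw,s=None):
    s=s or readout.read_state();R=np.array(s["eef_rot"]);d=R.T@(np.array([tx,ty,tz])-s["ee_pos"])*1000
    c=np.degrees(np.arctan2(R[1,1],R[0,1]))
    print("pos",s["ee_pos"].round(4),"t",round(s["t"],2),"F",s["wrist_force"].round(1),"grip",round(s["grip_force"],1),"yawY",c.round(2),"turn z",round(c-yaw,2),"tilt",np.degrees(R[:2,2]).round(2),"| shift",d.round(1))
E
python3 -c "
from h import *
a=np.radians(7.2);m=np.array([.4341,-.0038])+.0017*np.array([-np.sin(a),np.cos(a)])
go(m[0],m[1],.26,7.2)"
```

```text
pos [0.4332 0.2329 0.2661] t 6.88 F [ 1.2 -0.1 -2.3] grip 58.7 yawY 7.27 turn z 0.07 tilt [0.18 0.1 ] | shift [-233.2  -29.1    5.7]
```

Emit:
{"fn": "arm_command", "kwargs": {
  "plan": [
    [[0,0,0],[-12,-1,0],0],
    [[0,0,0],[-26,-3,0],0],
    [[0,0,0],[-26,-4,0],0],
    [[0,0,0],[-26,-4,0],0],
    [[0,0,0],[-26,-4,0],0],
    [[0,0,0],[-26,-4,0],0],
    [[0,0,0],[-26,-3,0],0],
    [[0,0,0],[-26,-3,0],0],
    [[0,0,0],[-26,-2,0],0],
    [[0,0,0],[-13,-1,0],0],
    [[0,0,0],[0,0,0],0],
    [[0,0,0],[0,0,0],0]
  ]
}}

```text
t: 7.88
ee_pos: [0.4321, -0.0032, 0.263]
eef_rot: [[-0.125, 0.992, -0.002], [0.992, 0.125, 0.0], [0.001, -0.002, -1.0]]
wrist_force: [-0.2, 0.3, -2.9]
opening: 0.0088
grip_force: 58.7
```

```bash
python3 -c "
from h import *
a=np.radians(7.2);m=np.array([.4341,-.0038])+.0017*np.array([-np.sin(a),np.cos(a)])
d,w,s=wrist()
go(m[0],m[1],.106,7.2,s)
np.set_printoptions(suppress=True,precision=1)
X=np.array([np.cos(a),np.sin(a)]);Y=np.array([-X[1],X[0]])
p=w.reshape(-1,3);q=np.c_[(p[:,:2]-[.4341,-.0038])@np.c_[X,Y],p[:,2]]*1000
t=q[(abs(q[:,0])<15)&(abs(q[:,1])<60)&(q[:,2]>260)&(q[:,2]<277)];print('bar',len(t),t.mean(0),t.min(0),t.max(0))
t=q[(abs(q[:,0])<65)&(abs(q[:,1])<75)&(q[:,2]>186)&(q[:,2]<202)];print('srim',len(t),t.min(0),t.max(0),cv2.minAreaRect(t[:,:2].astype(np.float32)))
t=q[(abs(q[:,0])<65)&(abs(q[:,1])<75)&(q[:,2]>119)&(q[:,2]<130)];print('rim',len(t),np.percentile(t,[1,99],axis=0),cv2.minAreaRect(t[:,:2].astype(np.float32)))
cv2.imwrite('pics/w4.png',d['pixels'][:,:,::-1])
"
```

```text
pos [ 0.4321 -0.0032  0.263 ] t 7.88 F [-0.2  0.3 -2.9] grip 58.7 yawY 7.17 turn z -0.03 tilt [-0.12  0.01] | shift [  0.8   2.2 157. ]
bar 4316 [ -2.6   9.7 268.9] [-14.3 -44.8 260. ] [ 14.4  54.2 277. ]
srim 2818 [-49.6 -55.7 186.6] [ 41.5  54.4 201.8] ((-4.051990509033203, -0.6442604064941406), (110.10149383544922, 90.89667510986328), 89.81915283203125)
rim 685 [[-55.4 -65.3 119.6]
 [ 55.9  65.7 123.5]] ((0.19706344604492188, -0.01421356201171875), (112.03136444091797, 131.45701599121094), 0.005601276643574238)
```

View pics/w4.png

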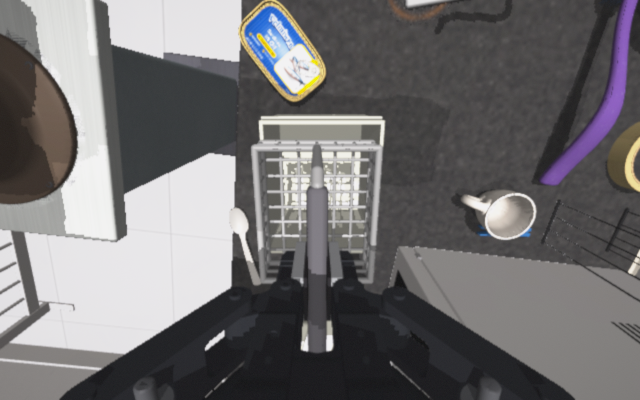

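The strainer's basket sits over the box mouth, offset (-4, -0.6) mm. I'll correct that and lower.

Emit:
{"fn": "arm_command", "kwargs": {
  "plan": [
    [[0,0,0],[0.5,3.5,5],0],
    [[0,0,0],[0,0,15],0],
    [[0,0,0],[0,0,20],0],
    [[0,0,0],[0,0,20],0],
    [[0,0,0],[0,0,20],0],
    [[0,0,0],[0,0,20],0],
    [[0,0,0],[0,0,20],0],
    [[0,0,0],[0,0,15],0],
    [[0,0,0],[0,0,10],0],
    [[0,0,0],[0,0,5],0],
    [[0,0,0],[0,0,0],0],
    [[0,0,0],[0,0,0],0]
  ]
}}

```text
t: 8.93
ee_pos: [0.4365, -0.0012, 0.1147]
eef_rot: [[-0.127, 0.992, 0.0], [0.992, 0.127, 0.0], [-0.0, 0.0, -1.0]]
wrist_force: [-0.2, -0.1, -1.5]
opening: 0.0088
grip_force: 58.7
```

Emit:
{"fn": "arm_command", "kwargs": {
  "plan": [
    [[0,0,0],[0,0,3],0],
    [[0,0,0],[0,0,2],0],
    [[0,0,0],[0,0,1],0],
    [[0,0,0],[0,0,0.5],0],
    [[0,0,0],[0,0,0],0]
  ]
}}

```text
t: 9.35
ee_pos: [0.4362, -0.0015, 0.1079]
eef_rot: [[-0.126, 0.992, 0.0], [0.992, 0.126, 0.0], [-0.0, 0.0, -1.0]]
wrist_force: [-0.9, 0.6, -2.9]
opening: 0.0086
grip_force: 58.7
```

Emit:
{"fn": "arm_command", "kwargs": {
  "plan": [
    [[0,0,0],[0,0,1],0],
    [[0,0,0],[0,0,1],0],
    [[0,0,0],[0,0,0],0]
  ]
}}

```text
t: 9.6
ee_pos: [0.4362, -0.0015, 0.1062]
eef_rot: [[-0.126, 0.992, 0.0], [0.992, 0.126, -0.0], [-0.0, 0.0, -1.0]]
wrist_force: [-2.1, -0.2, 1.6]
opening: 0.0088
grip_force: 59.3
```

Emit:
{"fn": "arm_command", "kwargs": {
  "plan": [
    [[0,0,0],[0,0,0.5],0],
    [[0,0,0],[0,0,0],28],
    [[0,0,0],[0,0,0],28],
    [[0,0,0],[0,0,0],28],
    [[0,0,0],[0,0,0],28],
    [[0,0,0],[0,0,-15],28],
    [[0,0,0],[0,0,-35],28],
    [[0,0,0],[0,0,-40],28],
    [[0,0,0],[0,0,-40],28],
    [[0,0,0],[0,0,-40],28],
    [[0,0,0],[0,0,0],50],
    [[0,0,0],[0,0,0],50]
  ]
}}

```text
t: 10.6
ee_pos: [0.4375, -0.0015, 0.2777]
eef_rot: [[-0.126, 0.992, 0.005], [0.992, 0.126, -0.0], [-0.001, 0.005, -1.0]]
wrist_force: [-0.2, -0.4, -0.6]
opening: 0.0494
grip_force: 0.0
```

```bash
python3 -c "
from h import *
d,w,s=wrist();a=np.radians(7.2)
go(.4361,-.2674,.14,-7.2,s)
np.set_printoptions(suppress=True,precision=1)
X=np.array([np.cos(a),np.sin(a)]);Y=np.array([-X[1],X[0]])
p=w.reshape(-1,3);q=np.c_[(p[:,:2]-[.4341,-.0038])@np.c_[X,Y],p[:,2]]*1000
t=q[(abs(q[:,0])<20)&(abs(q[:,1])<60)&(q[:,2]>104)&(q[:,2]<118)];print('bar',len(t),t.mean(0),t.min(0),t.max(0),cv2.minAreaRect(t[:,:2].astype(np.float32)))
t=q[(abs(q[:,0])<65)&(abs(q[:,1])<75)&(q[:,2]>119)&(q[:,2]<130)];print('rim',len(t),cv2.minAreaRect(t[:,:2].astype(np.float32)))
t=q[(abs(q[:,0])<50)&(abs(q[:,1])<60)&(q[:,2]>30)&(q[:,2]<40)];print('srim',len(t),cv2.minAreaRect(t[:,:2].astype(np.float32)))
c=np.radians(-7.2);
from math import cos,sin
dx,dy=.4361-s['ee_pos'][0],-.2674-s['ee_pos'][1];print('after turn: x',(-sin(c)*dx+cos(c)*dy)*1e3,'y',(cos(c)*dx+sin(c)*dy)*1e3)
"
```

```text
pos [ 0.4375 -0.0015  0.2777] t 10.6 F [-0.2 -0.4 -0.6] grip 0.0 yawY 7.25 turn z 14.45 tilt [ 0.29 -0.  ] | shift [-263.5  -35.7  137.7]
bar 931 [  0.6   3.3 111.9] [ -4.4 -55.2 104.5] [  5.4  54.9 114.8] ((0.7413668632507324, -0.1883544921875), (110.12601470947266, 9.816262245178223), 89.6425552368164)
rim 1586 ((0.12696075439453125, -0.0793609619140625), (131.6646728515625, 112.39751434326172), 89.95026397705078)
srim 1022 ((0.3304557800292969, 0.609771728515625), (90.89032745361328, 110.14080047607422), 0.03159419447183609)
after turn: x -263.9825383390498 y 31.905684314004127
```

The strainer stands in the box within 1 mm of centre, upright. Now the lid.

Emit:
{"fn": "arm_command", "kwargs": {
  "plan": [
    [[0,0,7.2],[0,0,0],50],
    [[0,0,7.2],[0,0,0],50],
    [[0,0,0],[-33,4,0],50],
    [[0,0,0],[-33,4,0],50],
    [[0,0,0],[-33,4,0],50],
    [[0,0,0],[-33,4,5],50],
    [[0,0,0],[-33,4,10],50],
    [[0,0,0],[-33,4,10],50],
    [[0,0,0],[-33,4,10],50],
    [[0,0,0],[-33,4,10],50],
    [[0,0,0],[0,0,0],50],
    [[0,0,0],[0,0,0],50]
  ]
}}

```text
t: 11.65
ee_pos: [0.434, -0.2682, 0.2272]
eef_rot: [[0.126, 0.992, -0.005], [0.992, -0.126, 0.003], [0.002, -0.005, -1.0]]
wrist_force: [-1.0, 0.3, -0.6]
opening: 0.0501
grip_force: 0.0
```

```bash
python3 -c "
from h import *
d,w,s=wrist()
p,r=rect(w,(.38,.5,-.33,-.2),(.037,.05));print(len(p),r,p[:,2].mean())
W=r[1];ang=r[2] if W[0]<W[1] else r[2]-90
print('lid yaw',ang)
go(r[0][0]/1e3,r[0][1]/1e3,.033,ang,s)
c=np.radians(ang);X=np.array([np.cos(c),np.sin(c)]);Y=np.array([-X[1],X[0]])
q=w.reshape(-1,3);q=np.c_[(q[:,:2]*1e3-r[0])@np.c_[X,Y],q[:,2]*1e3]
t=q[(abs(q[:,0])<57)&(abs(q[:,1])<67)&(q[:,2]<20)];print('plate z',np.percentile(t[:,2],[5,50,95]))
for n,m in [('front',(q[:,0]<-65)&(q[:,0]>-100)&(abs(q[:,1])<24)),('back',(q[:,0]>65)&(q[:,0]<100)&(abs(q[:,1])<24)),('left',(q[:,1]>75)&(q[:,1]<110)&(abs(q[:,0])<24)),('right',(q[:,1]<-75)&(q[:,1]>-110)&(abs(q[:,0])<24))]:
    t=q[m&(q[:,2]>6)&(q[:,2]<60)];print(n,len(t),t.min(0).round(),t.max(0).round())
cv2.imwrite('pics/w5.png',d['pixels'][:,:,::-1])
"
```

```text
820 ((437.06463623046875, -267.9283752441406), (68.55567932128906, 14.85538101196289), 82.65045928955078) 0.040246041719158535
lid yaw -7.349540710449219
pos [ 0.434  -0.2682  0.2272] t 11.65 F [-1.   0.3 -0.6] grip 0.0 yawY -7.25 turn z 0.1 tilt [-0.26  0.17] | shift [1.000e-01 4.000e+00 1.942e+02]
plate z [11.61896376 12.86930265 14.23068777]
front 861 [-91. -24.   9.] [-65.  24.  18.]
back 824 [ 65. -24.   8.] [90. 24. 16.]
left 1006 [-24.  75.  10.] [24. 99. 21.]
right 699 [ -23. -100.   10.] [ 23. -75.  18.]
```

Emit:
{"fn": "arm_command", "kwargs": {
  "plan": [
    [[0,0,0],[0,2,30],50],
    [[0,0,0],[0,1,35],50],
    [[0,0,0],[0,0,35],50],
    [[0,0,0],[0,0,35],50],
    [[0,0,0],[0,0,30],50],
    [[0,0,0],[0,0,18],50],
    [[0,0,0],[0,0,9],50],
    [[0,0,0],[0,0,0],50],
    [[0,0,0],[0,0,0],50]
  ]
}}

```text
t: 12.45
ee_pos: [0.4388, -0.2671, 0.0389]
eef_rot: [[0.122, 0.993, 0.0], [0.993, -0.122, 0.0], [0.0, 0.0, -1.0]]
wrist_force: [0.3, 0.1, 0.5]
opening: 0.0499
grip_force: 0.0
```

```bash
python3 -c "
from h import *
go(.4368,-.2677,.033,-7.3)"
```

```text
pos [ 0.4388 -0.2671  0.0389] t 12.45 F [0.3 0.1 0.5] grip 0.0 yawY -7.0 turn z 0.3 tilt [0.01 0.  ] | shift [-0.8 -1.9  5.9]
```

Emit:
{"fn": "arm_command", "kwargs": {
  "grip_force": 60,
  "plan": [
    [[0,0,0.3],[-1,-2,5],50],
    [[0,0,0],[0,0,0],50],
    [[0,0,0],[0,0,0],0],
    [[0,0,0],[0,0,0],0],
    [[0,0,0],[0,0,0],0],
    [[0,0,0],[0,0,0],0],
    [[0,0,0],[0,0,0],0],
    [[0,0,0],[0,0,0],0],
    [[0,0,0],[0,0,0],0]
  ]
}}

```text
t: 13.2
ee_pos: [0.4369, -0.2689, 0.0342]
eef_rot: [[0.128, 0.992, 0.002], [0.992, -0.128, -0.001], [-0.001, 0.002, -1.0]]
wrist_force: [-1.0, 0.7, 5.7]
opening: 0.0141
grip_force: 59.4
```

Emit:
{"fn": "arm_command", "kwargs": {
  "plan": [
    [[0,0,0],[0,0,-8],0],
    [[0,0,0],[0,-2,-16],0],
    [[0,0,0],[0,-3,-24],0],
    [[0,0,0],[0,-3,-28],0],
    [[0,0,0],[0,-3,-28],0],
    [[0,0,0],[0,-3,-28],0],
    [[0,0,0],[0,-3,-28],0],
    [[0,0,0],[0,-2,-20],0],
    [[0,0,0],[0,0,-10],0],
    [[0,0,0],[0,0,0],0]
  ]
}}

```text
t: 14.03
ee_pos: [0.4181, -0.2666, 0.2254]
eef_rot: [[0.128, 0.992, 0.003], [0.992, -0.128, -0.002], [-0.001, 0.003, -1.0]]
wrist_force: [1.2, -0.9, -3.6]
opening: 0.0143
grip_force: 59.1
```

Emit:
{"fn": "arm_command", "kwargs": {
  "plan": [
    [[0,0,0],[12,0,0],0],
    [[0,0,0],[25,0,0],0],
    [[0,0,0],[25,0,0],0],
    [[0,0,0],[25,0,0],0],
    [[0,0,-3],[0,0,0],0],
    [[0,0,-5],[0,0,0],0],
    [[0,0,-5],[0,0,0],0],
    [[0,0,-1.5],[0,0,0],0],
    [[0,0,0],[0,0,0],0]
  ]
}}

```text
t: 14.78
ee_pos: [0.4278, -0.1787, 0.2211]
eef_rot: [[-0.125, 0.992, -0.003], [0.992, 0.125, 0.002], [0.002, -0.003, -1.0]]
wrist_force: [0.2, -0.0, -2.8]
opening: 0.0148
grip_force: 58.9
```

```bash
python3 -c "
from h import *
go(.4342,-.0039,.22,7.2)"
```

```text
pos [ 0.4278 -0.1787  0.2211] t 14.78 F [ 0.2 -0.  -2.8] grip 58.9 yawY 7.2 turn z 0.0 tilt [-0.2  0.1] | shift [172.6  28.3   1.4]
```

Emit:
{"fn": "arm_command", "kwargs": {
  "plan": [
    [[0,0,0],[10,1,0],0],
    [[0,0,0],[22,4,0],0],
    [[0,0,0],[26,5,0],0],
    [[0,0,0],[26,5,0],0],
    [[0,0,0],[26,5,0],0],
    [[0,0,0],[26,4,0],0],
    [[0,0,0],[24,3,0],0],
    [[0,0,0],[12,1,0],0],
    [[0,0,0],[0,0,0],0],
    [[0,0,0],[0,0,0],0],
    [[0,0,0],[0,0,0],0]
  ]
}}

```text
t: 15.7
ee_pos: [0.4347, -0.0057, 0.2228]
eef_rot: [[-0.124, 0.992, -0.001], [0.992, 0.124, -0.0], [-0.0, -0.001, -1.0]]
wrist_force: [1.1, 0.5, -4.1]
opening: 0.0146
grip_force: 58.9
```

```bash
cat > lid.py <<'E'
from h import *
d,w,s=wrist();go(.4342,-.0039,.16,7.2,s)
np.set_printoptions(suppress=True,precision=1)
a=np.radians(7.2);X=np.array([np.cos(a),np.sin(a)]);Y=np.array([-X[1],X[0]])
q=w.reshape(-1,3);q=np.c_[(q[:,:2]-[.4342,-.0039])@np.c_[X,Y],q[:,2]]*1000
pz=s["ee_pos"][2]*1000
for n,lo,hi in[("plate",pz-22,pz-16.5),("gripbar",pz+4,pz+13)]:
    t=q[(abs(q[:,0])<110)&(abs(q[:,1])<110)&(q[:,2]>lo)&(q[:,2]<hi)]
    if n=="gripbar": t=t[(abs(t[:,0])<14)&(t[:,1]>12)]
    print(n,len(t),t.min(0),t.max(0))
# plate edges: far edge (+y) and +-x edges, plate top height band, excluding clips
t=q[(q[:,2]>pz-25)&(q[:,2]<pz-15)]
u=t[(abs(t[:,0])>32)&(abs(t[:,0])<50)&(t[:,1]>0)&(t[:,1]<90)];print("+y edge",np.percentile(u[:,1],[97,99,100]))
u=t[(t[:,1]>34)&(t[:,1]<62)&(abs(t[:,0])<80)];print("x edges",np.percentile(u[:,0],[0,1,99,100]),"z L/R",u[u[:,0]<-35][:,2].mean(),u[u[:,0]>35][:,2].mean())
u=t[(abs(t[:,0])>28)&(abs(t[:,0])<50)];print("z far/near",u[u[:,1]>45][:,2].mean(),u[(u[:,1]<20)&(u[:,1]>-10)][:,2].mean(),u[:,1].min())
cv2.imwrite('pics/lid.png',d['pixels'][:,:,::-1])
E
python3 lid.py
```

```text
pos [ 0.4347 -0.0057  0.2228] t 15.7 F [ 1.1  0.5 -4.1] grip 58.9 yawY 7.12 turn z -0.08 tilt [-0.05 -0.02] | shift [ 1.9 -0.2 62.8]
plate 35452 [-91.9 -75.  200.8] [ 89.2  98.3 206.3]
gripbar 1401 [ -9.   12.  226.8] [  6.3  34.3 231.4]
+y edge [67.2 68.2 69. ]
x edges [-61.4 -59.1  56.3  58.4] z L/R 201.69470502955753 201.4589848730425
z far/near 201.59382574732265 201.43635298101168 -31.070037152821193
```

View pics/lid.png

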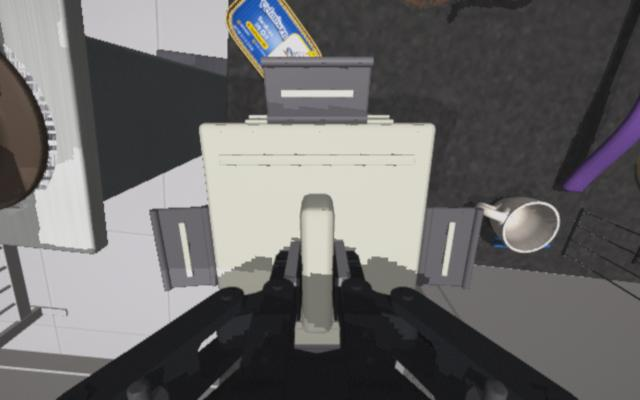

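The lid is held level over the box, offset (-1.4, -1) mm. I'll correct that and lower.

Emit:
{"fn": "arm_command", "kwargs": {
  "plan": [
    [[0,0,0],[1,1.4,6],0],
    [[0,0,0],[0,0,12],0],
    [[0,0,0],[0,0,15],0],
    [[0,0,0],[0,0,15],0],
    [[0,0,0],[0,0,8],0],
    [[0,0,0],[0,0,3],0],
    [[0,0,0],[0,0,0],0],
    [[0,0,0],[0,0,0],0]
  ]
}}

```text
t: 16.42
ee_pos: [0.4366, -0.0047, 0.1647]
eef_rot: [[-0.124, 0.992, 0.0], [0.992, 0.124, -0.0], [-0.0, 0.0, -1.0]]
wrist_force: [0.1, -1.0, -3.6]
opening: 0.015
grip_force: 58.8
```

```bash
python3 lid.py
```

```text
pos [ 0.4366 -0.0047  0.1647] t 16.42 F [ 0.1 -1.  -3.6] grip 58.8 yawY 7.1 turn z -0.1 tilt [ 0.02 -0.  ] | shift [ 1.1 -2.2  4.7]
plate 35651 [-89.6 -72.6 142.7] [ 91.5  99.  148.2]
gripbar 1427 [ -7.1  12.  168.7] [  8.4  34.6 173.2]
+y edge [67.9 68.9 69.7]
x edges [-59.4 -57.1  58.4  60.2] z L/R 143.508233438255 143.40557799074074
z far/near 143.50278969575965 143.34243485579435 -30.41144292137846
```

Emit:
{"fn": "arm_command", "kwargs": {
  "plan": [
    [[0,0,-0.1],[0.4,-0.8,2],0],
    [[0,0,0],[0,0,3],0],
    [[0,0,0],[0,0,3],0],
    [[0,0,0],[0,0,2],0],
    [[0,0,0],[0,0,2],0],
    [[0,0,0],[0,0,1],0],
    [[0,0,0],[0,0,0],0],
    [[0,0,0],[0,0,0],0]
  ]
}}

```text
t: 17.13
ee_pos: [0.4355, -0.0042, 0.1513]
eef_rot: [[-0.126, 0.992, 0.0], [0.992, 0.126, 0.0], [0.0, 0.0, -1.0]]
wrist_force: [0.0, 0.6, -2.7]
opening: 0.0146
grip_force: 58.9
```

Emit:
{"fn": "arm_command", "kwargs": {
  "plan": [
    [[0,0,0],[0,0,1],0],
    [[0,0,0],[0,0,1],0],
    [[0,0,0],[0,0,1],0],
    [[0,0,0],[0,0,0],0]
  ]
}}

```text
t: 17.47
ee_pos: [0.4356, -0.0042, 0.1512]
eef_rot: [[-0.126, 0.992, 0.002], [0.992, 0.126, -0.0], [-0.0, 0.002, -1.0]]
wrist_force: [-8.1, 0.3, 19.4]
opening: 0.0148
grip_force: 62.2
```

Contact at exactly the seated height. Releasing.

Emit:
{"fn": "arm_command", "kwargs": {
  "plan": [
    [[0,0,0],[0,0,-2],0],
    [[0,0,0],[0,0,0],45],
    [[0,0,0],[0,0,0],45],
    [[0,0,0],[0,0,0],45],
    [[0,0,0],[0,0,0],45],
    [[0,0,0],[0,0,-15],45],
    [[0,0,0],[0,0,-30],45],
    [[0,0,0],[0,0,-40],45],
    [[0,0,0],[0,0,-30],45],
    [[0,0,0],[0,0,0],0],
    [[0,0,0],[0,0,0],0]
  ]
}}

```text
t: 18.38
ee_pos: [0.4366, -0.0042, 0.2669]
eef_rot: [[-0.126, 0.992, 0.003], [0.992, 0.126, -0.0], [-0.001, 0.003, -1.0]]
wrist_force: [-0.2, 0.5, 0.4]
opening: 0.0222
grip_force: 0.0
```

```bash
cat > lid2.py <<'E'
from h import *
d,w,s=wrist();go(.4342,-.0039,.16,7.2,s)
np.set_printoptions(suppress=True,precision=1)
a=np.radians(7.2);X=np.array([np.cos(a),np.sin(a)]);Y=np.array([-X[1],X[0]])
q=w.reshape(-1,3);q=np.c_[(q[:,:2]-[.4342,-.0039])@np.c_[X,Y],q[:,2]]*1000
t=q[(abs(q[:,0])<20)&(abs(q[:,1])<45)&(q[:,2]>153)&(q[:,2]<163)];print('grip',len(t),cv2.minAreaRect(t[:,:2].astype(np.float32)),t[:,2].max())
m=(q[:,2]>125)&(q[:,2]<136)
t=q[m&(abs(q[:,1])>30)&(abs(q[:,1])<60)&(abs(q[:,0])<75)];print('plate x',np.percentile(t[:,0],[1,99]),'z',t[:,2].mean())
t=q[m&(abs(q[:,0])>30)&(abs(q[:,0])<52)&(abs(q[:,1])<85)];print('plate y',np.percentile(t[:,1],[1,99]))
for n,i,sg,h in[('front',0,-1,62),('back',0,1,62),('left',1,1,72),('right',1,-1,72)]:
    r=sg*q[:,i];t=q[(r>h-2)&(r<h+36)&(abs(q[:,1-i])<22)&(q[:,2]>92)&(q[:,2]<160)]
    r=sg*t[:,i]
    if len(t): print(n,len(t),'out',np.percentile(r,[1,50,99]),'z',np.percentile(t[:,2],[1,50,99]))
    else: print(n,'none')
cv2.imwrite('pics/lid2.png',d['pixels'][:,:,::-1])
E
python3 lid2.py
```

```text
pos [ 0.4366 -0.0042  0.2669] t 18.38 F [-0.2  0.5  0.4] grip 0.0 yawY 7.23 turn z 0.03 tilt [ 0.2 -0. ] | shift [  0.7  -2.7 106.8]
grip 1388 ((-0.31812191009521484, 1.1171417236328125), (15.54528522491455, 68.47759246826172), 0.45229372382164) 159.78936831528216
plate x [-58.5  58.2] z 130.0120812181638
plate y [-62.2  69.3]
front 1481 out [60.2 75.1 89.6] z [127.  130.  134.3]
back 1440 out [60.3 75.1 89.6] z [126.9 129.  132.4]
left 1966 out [70.1 85.7 99.6] z [127.3 131.6 137.3]
right 1078 out [70.3 84.8 99.4] z [127.1 129.7 133.6]
```

The lid is seated: plate centred within about 1 mm and all clips level with z≈129. Left clip first, using the closed fingers.

Emit:
{"fn": "arm_command", "kwargs": {
  "plan": [
    [[0,0,0],[32,-1,0],0],
    [[0,0,0],[32,-1,0],0],
    [[0,0,0],[32,-0.7,0],0],
    [[0,0,0],[0,0,30],0],
    [[0,0,0],[0,0,35],0],
    [[0,0,0],[0,0,30],0],
    [[0,0,0],[0,0,15],0],
    [[0,0,0],[0,0,12],0],
    [[0,0,0],[0,0,12],0],
    [[0,0,0],[0,0,12],0],
    [[0,0,0],[0,0,7],0],
    [[0,0,0],[0,0,0],0]
  ]
}}

```text
t: 19.43
ee_pos: [0.4188, 0.0904, 0.1096]
eef_rot: [[-0.126, 0.992, -0.005], [0.992, 0.126, -0.001], [-0.0, -0.005, -1.0]]
wrist_force: [-0.1, 0.7, 0.2]
opening: 0.0001
grip_force: 0.4
```

```bash
cat > bf.py <<'E'
from h import *
s=readout.read_state();a=np.radians(7.2);X=np.array([np.cos(a),np.sin(a)]);Y=np.array([-X[1],X[0]])
v=(s["ee_pos"][:2]-[.4342,-.0039])*1e3
print("box frame",(v@X).round(1),(v@Y).round(1),"z",s["ee_pos"][2].round(4),"F box",(s["wrist_force"][:2]@X).round(1),(s["wrist_force"][:2]@Y).round(1),s["wrist_force"][2].round(1),"open",s["opening"].round(4),"t",s["t"],s["joints"].round())
E
python3 bf.py
```

```text
Traceback (most recent call last):
  File "bf.py", line 4, in <module>
    print("box frame",(v@X).round(1),(v@Y).round(1),"z",s["ee_pos"][2].round(4),"F box",(s["wrist_force"][:2]@X).round(1),(s["wrist_force"][:2]@Y).round(1),s["wrist_force"][2].round(1),"open",s["opening"].round(4),"t",s["t"],s["joints"].round())
                                                                                                                                                                                                ^^^^^^^^^^^^^^^^^^
AttributeError: 'float' object has no attribute 'round'
```

Emit:
{"fn": "arm_command", "kwargs": {
  "plan": [
    [[0,0,0],[-3,0,0],0],
    [[0,0,0],[-3,0,0],0],
    [[0,0,0],[-2,0,0],0],
    [[0,0,0],[-2,0,0],0],
    [[0,0,0],[-1,0,0],0],
    [[0,0,0],[-1,0,0],0],
    [[0,0,0],[0,0,0],0]
  ]
}}

```text
t: 20.02
ee_pos: [0.4225, 0.0785, 0.1125]
eef_rot: [[-0.126, 0.992, 0.001], [0.992, 0.126, -0.0], [-0.0, 0.001, -1.0]]
wrist_force: [1.2, 0.6, -0.5]
opening: -0.0001
grip_force: 0.2
```

```bash
sed -i 's/s\["opening"\].round(4)/s["opening"]/' bf.py; python3 bf.py
```

```text
box frame -1.2 83.2 z 0.1125 F box 1.2 0.5 -0.5 open -0.00013774689653143883 t 20.0167 [ 11.  -1. -28.  63.  -0.  93.]
```

No hard contact yet; continue inward.

Emit:
{"fn": "arm_command", "kwargs": {
  "plan": [
    [[0,0,0],[-1,0,0],0],
    [[0,0,0],[-1,0,0],0],
    [[0,0,0],[-1,0,0],0],
    [[0,0,0],[0,0,0],0]
  ]
}}

```text
t: 20.35
ee_pos: [0.4226, 0.078, 0.1126]
eef_rot: [[-0.127, 0.992, -0.0], [0.992, 0.127, 0.006], [0.006, 0.001, -1.0]]
wrist_force: [-1.1, 11.5, 0.0]
opening: -0.0001
grip_force: 5.7
```

```bash
python3 bf.py
```

```text
box frame -1.3 82.7 z 0.1126 F box 0.3 11.5 0.0 open -6.139059472075014e-05 t 20.35 [ 10.  -1. -28.  63.   0.  93.]
```

Firm stop at 82.7, so the clip is down. Next the right clip.

Emit:
{"fn": "arm_command", "kwargs": {
  "plan": [
    [[0,0,0],[8,0,0],0],
    [[0,0,0],[7,0,0],0],
    [[0,0,0],[0,0,-40],0],
    [[0,0,0],[0,0,-41],0],
    [[0,0,0],[-38,0.3,0],0],
    [[0,0,0],[-38,0.3,0],0],
    [[0,0,0],[-38,0.3,0],0],
    [[0,0,0],[-38,0.3,0],0],
    [[0,0,0],[-38,0,0],0],
    [[0,0,0],[0,0,0],0],
    [[0,0,0],[0,0,0],0]
  ]
}}

```text
t: 21.27
ee_pos: [0.4458, -0.0994, 0.1931]
eef_rot: [[-0.122, 0.993, -0.001], [0.993, 0.122, -0.001], [-0.001, -0.001, -1.0]]
wrist_force: [0.7, 0.1, -0.3]
opening: -0.0001
grip_force: 0.0
```

```bash
python3 bf.py
```

```text
box frame -0.5 -96.2 z 0.1931 F box 0.7 -0.0 -0.3 open -0.00011999516331203774 t 21.2667 [-13.   0. -16.  73.  -0.  70.]
```

Emit:
{"fn": "arm_command", "kwargs": {
  "plan": [
    [[0,0,0],[0,0,20],0],
    [[0,0,0],[0,0,20],0],
    [[0,0,0],[0,0,14],0],
    [[0,0,0],[0,0,14],0],
    [[0,0,0],[0,0,13],0],
    [[0,0,0],[0,0,0],0],
    [[0,0,0],[4,0,0],0],
    [[0,0,0],[4,0,0],0],
    [[0,0,0],[3,0,0],0],
    [[0,0,0],[2,0,0],0],
    [[0,0,0],[1,0,0],0],
    [[0,0,0],[0,0,0],0]
  ]
}}

```text
t: 22.27
ee_pos: [0.4448, -0.0865, 0.1132]
eef_rot: [[-0.125, 0.992, 0.001], [0.992, 0.125, -0.009], [-0.009, 0.0, -1.0]]
wrist_force: [0.2, -15.3, -3.9]
opening: 0.0001
grip_force: 7.4
```

```bash
python3 bf.py
```

```text
box frame 0.1 -83.3 z 0.1132 F box -1.7 -15.2 -3.9 open 9.22303638362075e-05 t 22.2667 [-11.   1. -25.  63.  -0.  72.]
```

Emit:
{"fn": "arm_command", "kwargs": {
  "plan": [
    [[0,0,0],[-7,0,0],0],
    [[0,0,0],[-7,0,0],0],
    [[0,0,0],[0,0,-40],0],
    [[0,0,0],[0,0,-41],0],
    [[0,0,0],[33,0,0],0],
    [[0,0,0],[33,0,0],0],
    [[0,0,0],[31,0,0],0],
    [[0,0,-7],[0,0,0],0],
    [[0,0,-7],[0,0,0],0],
    [[0,0,-7],[0,0,0],0],
    [[0,0,-7],[0,0,0],0],
    [[0,0,-7],[0,0,0],0]
  ]
}}

```text
t: 23.27
ee_pos: [0.4337, -0.0009, 0.1938]
eef_rot: [[-0.677, 0.736, 0.001], [0.736, 0.677, 0.001], [0.0, 0.001, -1.0]]
wrist_force: [0.5, -0.2, -0.0]
opening: 0.0001
grip_force: 0.0
```

Emit:
{"fn": "arm_command", "kwargs": {
  "plan": [
    [[0,0,-7],[0,0,0],0],
    [[0,0,-7],[0,0,0],0],
    [[0,0,-7],[0,0,0],0],
    [[0,0,-7],[0,0,0],0],
    [[0,0,-7],[0,0,0],0],
    [[0,0,-7],[0,0,0],0],
    [[0,0,-7],[0,0,0],0],
    [[0,0,-6],[0,0,0],0],
    [[0,0,0],[-28,0,0],0],
    [[0,0,0],[-29,0,0],0],
    [[0,0,0],[-29,0,0],0],
    [[0,0,0],[0,0,0],0]
  ]
}}

```text
t: 24.27
ee_pos: [0.5231, 0.0101, 0.1929]
eef_rot: [[-0.992, -0.126, 0.002], [-0.126, 0.992, 0.001], [-0.002, 0.001, -1.0]]
wrist_force: [-0.9, 0.4, -0.1]
opening: -0.0002
grip_force: 0.0
```

```bash
python3 bf.py; python3 -c "
from h import *
go(.4342,-.0039,.19,97.2)"
```

```text
box frame 90.0 2.8 z 0.1929 F box -0.8 0.5 -0.1 open -0.0001801684002953724 t 24.2667 [ 1.  7. -9. 74.  0. -6.]
pos [0.5231 0.0101 0.1929] t 24.27 F [-0.9  0.4 -0.1] grip 0.0 yawY 97.27 turn z 0.07 tilt [0.11 0.06] | shift [90.  -2.7  2.7]
```

Emit:
{"fn": "arm_command", "kwargs": {
  "plan": [
    [[0,0,0],[2,-3,20],0],
    [[0,0,0],[0,0,20],0],
    [[0,0,0],[0,0,14],0],
    [[0,0,0],[0,0,14],0],
    [[0,0,0],[0,0,13],0],
    [[0,0,0],[0,0,0],0],
    [[0,0,0],[4,0,0],0],
    [[0,0,0],[4,0,0],0],
    [[0,0,0],[3,0,0],0],
    [[0,0,0],[1,0,0],0],
    [[0,0,0],[1,0,0],0],
    [[0,0,0],[0,0,0],0]
  ]
}}

```text
t: 25.27
ee_pos: [0.5085, 0.005, 0.1146]
eef_rot: [[-0.992, -0.126, 0.01], [-0.126, 0.992, 0.001], [-0.01, 0.0, -1.0]]
wrist_force: [13.1, 2.1, -5.1]
opening: 0.0001
grip_force: 6.4
```

```bash
python3 bf.py
```

```text
box frame 74.8 -0.5 z 0.1146 F box 13.3 0.4 -5.1 open 0.00013388592368107716 t 25.2667 [  1.   7. -19.  63.   0.  -7.]
```

Emit:
{"fn": "arm_command", "kwargs": {
  "plan": [
    [[0,0,0],[-7,0,0],0],
    [[0,0,0],[-7,0,0],0],
    [[0,0,0],[0,0,-40],0],
    [[0,0,0],[0,0,-41],0],
    [[0,0,0],[35,0,0],0],
    [[0,0,0],[35,0,0],0],
    [[0,0,0],[35,0,0],0],
    [[0,0,0],[35,0,0],0],
    [[0,0,0],[33,0,0],0],
    [[0,0,0],[0,0,0],0],
    [[0,0,0],[0,0,0],0]
  ]
}}

```text
t: 26.18
ee_pos: [0.3456, -0.0156, 0.1941]
eef_rot: [[-0.992, -0.125, 0.002], [-0.125, 0.992, -0.0], [-0.002, -0.0, -1.0]]
wrist_force: [0.8, 0.4, 0.9]
opening: -0.0002
grip_force: 0.0
```

```bash
python3 bf.py
```

```text
box frame -89.4 -0.5 z 0.1941 F box 0.8 0.3 0.9 open -0.0001991920700022006 t 26.1833 [ -3. -12. -27.  75.  -0. -10.]
```

Emit:
{"fn": "arm_command", "kwargs": {
  "plan": [
    [[0,0,0],[-2,0,20],0],
    [[0,0,0],[0,0,20],0],
    [[0,0,0],[0,0,14],0],
    [[0,0,0],[0,0,14],0],
    [[0,0,0],[0,0,13],0],
    [[0,0,0],[0,0,0],0],
    [[0,0,0],[-4,0,0],0],
    [[0,0,0],[-4,0,0],0],
    [[0,0,0],[-3,0,0],0],
    [[0,0,0],[-2,0,0],0],
    [[0,0,0],[-1,0,0],0],
    [[0,0,0],[0,0,0],0]
  ]
}}

```text
t: 27.18
ee_pos: [0.3632, -0.0134, 0.1127]
eef_rot: [[-0.992, -0.126, 0.001], [-0.126, 0.992, -0.0], [-0.001, -0.0, -1.0]]
wrist_force: [-0.9, -0.4, -0.3]
opening: 0.0
grip_force: 0.0
```

```bash
python3 bf.py
```

```text
box frame -71.6 -0.6 z 0.1127 F box -0.9 -0.3 -0.3 open 4.355143062419402e-05 t 27.1833 [ -2.  -8. -34.  64.  -0.  -9.]
```

Emit:
{"fn": "arm_command", "kwargs": {
  "plan": [
    [[0,0,0],[-1,0,0],0],
    [[0,0,0],[-1,0,0],0],
    [[0,0,0],[0,0,0],0]
  ]
}}

```text
t: 27.43
ee_pos: [0.3635, -0.0134, 0.1124]
eef_rot: [[-0.992, -0.126, -0.002], [-0.126, 0.992, -0.001], [0.002, -0.0, -1.0]]
wrist_force: [-6.0, -0.8, 4.9]
opening: -0.0001
grip_force: 3.2
```

```bash
python3 bf.py
```

```text
box frame -71.3 -0.5 z 0.1124 F box -6.0 -0.1 4.9 open -0.00013250806033966936 t 27.4333 [ -2.  -8. -34.  64.  -0.  -9.]
```

Contact at -71.3. Back off, rise over the lid and check.

Emit:
{"fn": "arm_command", "kwargs": {
  "plan": [
    [[0,0,0],[-1,0,0],0],
    [[0,0,0],[0,0,0],0],
    [[0,0,0],[8,0,0],0],
    [[0,0,0],[9,0,0],0],
    [[0,0,0],[0,0,-41],0],
    [[0,0,0],[0,0,-41],0],
    [[0,0,0],[0,0,-41],0],
    [[0,0,0],[-30,0,-30],0],
    [[0,0,0],[-30,0,-10],0],
    [[0,0,0],[-30,0,0],0],
    [[0,0,0],[0,0,0],0],
    [[0,0,0],[0,0,0],0]
  ]
}}

```text
t: 28.43
ee_pos: [0.4379, -0.0039, 0.2743]
eef_rot: [[-0.992, -0.126, -0.001], [-0.126, 0.992, 0.0], [0.001, 0.0, -1.0]]
wrist_force: [-0.2, 0.7, 0.1]
opening: 0.0001
grip_force: 0.0
```

```bash
python3 bf.py; python3 lid2.py
```

```text
box frame 3.7 -0.4 z 0.2743 F box -0.2 0.7 0.1 open 9.462777057945054e-05 t 28.4333 [-1. -2. -8. 84.  0. -8.]
pos [ 0.4379 -0.0039  0.2743] t 28.43 F [-0.2  0.7  0.1] grip 0.0 yawY 97.25 turn z 90.05 tilt [-0.05  0.01] | shift [  3.6   0.4 114.3]
grip 1326 ((1.8132658004760742, 1.4878387451171875), (15.512715339660645, 69.62617492675781), 0.285515695810318) 159.84436432138455
plate x [-56.5  59.5] z 129.9487372847073
plate y [-66.4  69.5]
front 276 out [60.7 62.4 63.9] z [100.2 125.3 129.8]
back 80 out [60.4 63.4 66.6] z [126.7 128.4 129.8]
left 249 out [70.1 73.1 76.2] z [126.5 128.4 129.9]
right 111 out [70.  71.3 73. ] z [126.4 128.4 129.6]
```

View pics/lid2.png

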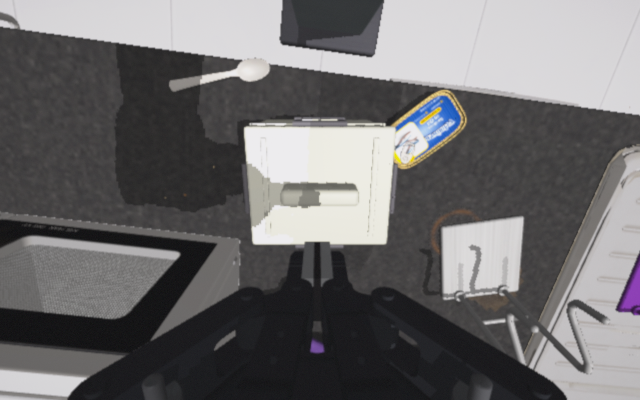

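The view shows the lid seated (grip at (320,196)), all four clips flush along the walls, nothing protruding beyond 67/76 mm, and the tin at (430,128) and spoon at (220,75) in place. The robot is clear, so I'm handing in.

```bash
python3 -c "
from station import job
print(job.close_job())"
```

```text
the job is handed in; nothing more can be done
None
```

I handed the job in at about 28 s of the 72 s allowed: the strainer stands upright in the box, the lid is seated about 2 mm off centre, all four clips measured down against the walls, and the robot touched no bystander; no verdict was returned.

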